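# Look at an egg through the reading lens

## Task

Check the small egg for cracks: lift off the upturned beaker that covers it and set the beaker, still mouth down and without dropping it, over the upright peg of the drying stand. Then pick up the reading lens by its handle and hold it level, centred over the egg, at the height marked by the collar on the gauge post; finish while still holding it there, touching nothing with it. Leave the egg, the collar and the other things on the table where they are.

Things in the scene. Friction and masses are not known exactly. Their poses are not given: they have to be found in the camera images.
- beaker_center (a point): White plastic beaker, upside down (mouth down, closed end up), 75 mm tall, outer diameter 56 mm at the closed top, 57 mm near the mouth, with a 64 mm wide, 3 mm high lip round the mouth at the very bottom; wall and closed end 3 mm thick, 45 g. This point is on its axis half-way up, 37.5 mm above the mouth rim; z points up to the closed end. It starts over the egg, its rim on the base of the inspection stand.
- peg_tip (a point): Top centre of the upright steel peg of the fixed drying stand (z up): the peg is 20 mm thick at the foot, tapering to 16 mm and a rounded tip, 61 mm above the table. It stands in the middle of a white base 110 mm square, whose four ribs, 13 mm above the table, carry the rim of a beaker put over the peg (the beaker's half-way point is then 50.5 mm above the table).
- drying_stand: The fixed drying stand itself; origin under the peg at table height, z up.
- egg_center (a point): Small egg (33 mm tall, 26 mm wide, 11 g, beige) standing loose in a white ring seat (32 mm outside diameter, its top 26 mm above the table) on the inspection stand. This point is its centre, about 38 mm above the table; its top is about 55 mm above the table. Hidden under the beaker at the start.
- stand: Fixed inspection stand: grey base plate 200 x 90 x 8 mm. Origin on the table directly below the egg, z up; the plate runs from 55 mm behind to 145 mm ahead of the origin along its x axis. The gauge post, a 10 mm steel rod whose top is 193 mm above the table, stands at x = 115 mm, y = 0.
- mark (a point): Mid-height of the brass collar (24 mm diameter, 12 mm high) on the gauge post; from it a thin pointer, 4 mm thick, reaches 40 mm from the post axis towards the egg. This height is the marked focal height for the middle of the lens: between 115 and 170 mm above the table, different each time. Stiff; not to be moved.
- loupe_grip (a point): The point to grip on the reading lens: middle of its straight flat-sided black handle, 18 mm wide, 16 mm thick, half-way through its thickness. x points along the handle towards the lens, z is up (across the lens). The handle runs from 65 mm behind to 55 mm ahead of this point; the whole thing weighs about 90 g and balances about 10 mm ahead of this point.
- lens (a point): Centre of the round lens, half-way through its thickness, 98 mm ahead of the grip point along x and 3 mm lower; the steel rim is 68 mm in diameter and 10 mm thick. z is the lens axis: vertical when level. Same axes as the grip point.
- lens_rest: Fixed white laminate rest on which the reading lens lies level, its underside 30 mm above the table: a 200 x 80 x 4 mm base and two uprights, one 12 mm wide under the handle 52 mm behind the grip point and one 72 mm wide under the lens rim. Origin on the table below the grip point, x towards the lens.
- tub: Bystander: round white lidded tub, 90 mm diameter, 75 mm tall; origin under its centre.
- saucers: Bystander: terracotta saucers, one block of a short stack, 110 mm diameter, 40 mm tall; origin under its centre.
- glove_box: Bystander: pale carton of gloves, 120 x 220 x 70 mm; origin under its centre.
Mind the look-alikes: they are no part of the job. Leave any blue or pink look-alike of the part that bears beaker_center alone.

How it is judged (in metres and radians):
On the way:
1. the beaker stands mouth down over the drying peg, let go (horizontal distance between beaker_center and peg_tip below 0.02 m and z of beaker_center in the frame of drying_stand between 0.045 and 0.056 m and angle between beaker_center's own z axis and vertical below 0.12 rad and contact force between the fingers and beaker below 0.1 N and linear speed of beaker below 0.03 m/s), for 0.3 s.
At the end, for the whole second after the job is handed in: The beaker stands mouth down on the drying stand's ribs with the peg inside it, let go. The reading lens is held by the gripper alone, still, its centre within 12 mm sideways of the egg's centre and within 8 mm of the collar's height, level within 7 degrees. The egg is still in its seat (all of step 1 and horizontal distance between lens and egg_center below 0.012 m and z of lens in the frame of mark between -0.008 and 0.008 m and angle between lens's own z axis and vertical below 0.12 rad and contact force between the fingers and loupe above 0.5 N and contact force between loupe and stand below 0.1 N and contact force between loupe and egg below 0.1 N and contact force between loupe and beaker below 0.1 N and linear speed of loupe below 0.02 m/s and distance of egg_center from where it was at the start of the episode below 0.008 m); the arm keeps its last pose, push and grip.
It fails at once if the egg is knocked (more than 10 mm) (distance of egg_center from where it was at the start of the episode above 0.01 m).
It fails at once if the collar is pushed along its post (distance of mark from where it was at the start of the episode above 0.006 m).
It fails at once if the beaker is dropped (linear speed of beaker above 0.7 m/s and contact force between the fingers and beaker below 0.05 N).
It fails at once if the tub, the saucers or the glove box is disturbed (more than 30 mm) (distance of any of tub, saucers, glove_box from where it was at the start of the episode above 0.03 m).
It also fails if it takes over 72 s, if anything falls off the work surface, if the arm or the gripper's body presses on something with over 40 N, if the wrist force passes 120 N, or if a joint passes its speed limit or range.

## Robot

A 7-joint arm with a two-finger parallel gripper is mounted at the origin on the work surface. World frame = base frame: x ahead of the robot, y to its left, z up, the work surface at z = 0. Lengths are in mm, angles in rad, forces in N, time in s.
With the tool pointing down it reaches from about 425 to 875 mm from the base axis. Payload 8.4 kg.
Tool frame: the origin (TCP) lies midway between the tips of the shut fingers; the grasp point (between the pads) lies 19 mm behind it; z points along the fingers, y is the line along which they close (so a half turn about z gives the same grasp; the last joint's range is limited). The gripper opens to 87 mm and grips with 3 to 60 N. Pads are 19 mm wide; open, the fingers measure 117 mm over their backs; the gripper's body (75 mm by 190 mm) begins 51 mm behind the grasp point.
Start: joints at [-1.399, 0.333, 0.04, 1.465, -0.013, 1.343, -0.059], TCP at [173.879, 626.282, 222.546] pointing down, gripper open.
Joint ranges: [-2.58, 2.58], [-0.38, 2.09], [-1.3, 1.39], [0.25, 2.4], [-1.5, 4.64], [0.08, 2.09], [-2.65, 2.65]. Speed limits (rad/s): [2.22, 2.22, 2.79, 2.79, 3.14, 3.14, 3.14].

## Interface

Orientations are given as a rotation vector (axis times angle).
In Python, from station import observe, imaging, robot gives the robot as it stands.
- The arm moves only by the tool move_arm, never from a script. Its argument "rows" is a list of rows, each a list of 7 numbers: the shift along the world's x, y, z normalised to -1 to 1, where 1 is 0.3 m, then the turn, a rotation vector about the world's x, y, z normalised to -1 to 1, where 1 is 2 rad, then the opening, from 0 (shut) to 1 (fully open). A call has 1 to 12 rows; each row is the pose to reach, as a shift and turn from the pose commanded when the call began; what a row does not reach only later rows make up. A row lasts 1/12 s, in which the tool goes at most 41.7 mm and 7.16 degrees, less where a joint would pass 70% of its speed; a pose out of reach is approached as far as the arm can. A call with a number of a shift or a turn outside -1 to 1 is refused whole. A call with a gripper value outside its range is refused whole. The fingers move at their own pace and stop on an object; the grip force is fixed at half the most. Time passes only in rows, so rows that repeat a pose let the fingers close. It gives the time, the measured TCP pose, the force, the opening and the grip force at its end, in the units of the state.
- observe(): the state, without advancing time (a new reading comes with each control period).
- imaging.camera(name): name is "side" or "top" or "wrist"; returns (picture, depth): 420x560x3 uint8, blue, green, red; 420x560 float32, mm along the optical axis (not along the pixel's ray), 0 where there is no reading.
- imaging.get_calibration(name): a dict with "K" (3x3 intrinsics, pixels), "view" (4x4, takes a point from world to camera coordinates); the wrist camera has in their place "T_tool_cam" (4x4, takes a point from camera to tool coordinates, whose origin is the TCP and whose axes are the flange's). Camera axes: x right, y up, looking along -z (the intrinsics and any distortion apply to the point x, -y, -z); pixel columns grow to the right and rows downward; lengths in mm; the calibration is good to about 2 mm. A picture is of the moment at which its call begins: read the wrist's pose just before it. get_calibration takes no time and is no camera call.
- robot.finish_job(): hands the job in; it is judged then, once.
The state is a dict: "t": time; "joint_pos": joint angles; "joint_velocities": joint speeds; "effort": joint torques, N m; "position": TCP position; "tool_rot": TCP orientation; "ft_force": force on the tool from outside, world axes, zero at the start; "torque": the same for the moment, N m; "grip_width": finger opening in mm; "finger_force": force on a finger pad.
Only numpy, scipy, OpenCV 4.12 (cv2) and the standard library are available. Lean on these libraries where they do the work, as an engineer would, in place of code of your own. Each camera call takes 0.05 s, during which the arm holds its last target. There are 200 camera calls.

## Working session

There is one attempt and no reset: what is moved stays moved. The work goes in short steps, Python scripts to look and compute and a tool call to move; the robot and the scene stay as the last step left them, time stands still between calls to the robot, and variables do not carry over. Pictures are saved under pics/ and viewed, at most 10 in all, crops included, and the job is handed in when it is done.

Besides the shell and the picture viewer there is one more tool, called after "Call:" as a command line: name --pt "numbers of a row" for each row, then --argument value for the rest. move_arm: Moves the arm, as the interface text tells. Its arguments: {"type":"object","properties":{"rows":{"type":"array"}},"required":["rows"]}

```bash
mkdir -p pics; ls; cat > h.py <<'E'
import numpy as np, cv2
from scipy.spatial.transform import Rotation as R
from station import observe, imaging, robot
def snap(n):
    s=observe(); p,d=imaging.camera(n); c=imaging.get_calibration(n)
    K=np.array(c["K"])
    if "view" in c: T=np.linalg.inv(np.array(c["view"]))
    else:
        W=np.eye(4); W[:3,:3]=R.from_rotvec(s["tool_rot"]).as_matrix(); W[:3,3]=s["position"]; T=W@np.array(c["T_tool_cam"])
    return p,d,K,T
def cloud(d,K,T):
    v,u=np.mgrid[:d.shape[0],:d.shape[1]]
    P=np.stack([(u-K[0,2])/K[0,0]*d,-(v-K[1,2])/K[1,1]*d,-d],-1)
    return P@T[:3,:3].T+T[:3,3]
E
python3 - <<'E'
from h import *
print(observe())
out=[]
for n in("side","top"):
    p,d,K,T=snap(n); np.savez(n,p=p,d=d,K=K,T=T); cv2.imwrite(f"pics/{n}.png",p); print(n,T.round(2).tolist(),K.tolist(),imaging.get_calibration(n).keys(),(d>0).mean())
E
```

```text
pics
{'t': 0.0, 'joint_pos': array([-1.39918416,  0.33388618,  0.03983655,  1.46625021, -0.01339098,
        1.34328542, -0.05849857]), 'joint_velocities': array([-6.16668388e-04,  4.59058848e-04, -1.01691261e-03,  8.79748922e-05,
        1.21137796e-03, -1.23779208e-03, -9.99213273e-04]), 'effort': array([-7.01965510e-04, -6.56364441e+01,  1.33457288e+00, -4.03796482e+01,
       -5.99108613e-02,  4.49379359e-02,  1.98617886e-04]), 'position': array([173.77083093, 625.86937987, 221.68503908]), 'tool_rot': array([-4.24043348e-01, -3.11273178e+00,  2.45011612e-03]), 'ft_force': array([ 0.53609742, -0.40529412, -0.00362116]), 'torque': array([ 0.01310641,  0.00502294, -0.0018705 ]), 'finger_force': 0.0, 'grip_width': 86.86243782157086}
side [[0.98, 0.16, -0.13, 362.08], [-0.21, 0.76, -0.62, -766.27], [-0.0, 0.63, 0.77, 1190.84], [0.0, 0.0, 0.0, 1.0]] [[467.663503896362, 0.0, 282.7801401533458], [0.0, 467.663503896362, 215.07437565691362], [0.0, 0.0, 1.0]] dict_keys(['K', 'view']) 0.9958205782312926
top [[-0.01, 0.99, -0.15, 377.51], [-1.0, -0.01, 0.01, 128.82], [0.01, 0.15, 0.99, 1118.33], [0.0, 0.0, 0.0, 1.0]] [[444.4562613997533, 0.0, 281.98271026480944], [0.0, 444.4562613997533, 219.01568887485632], [0.0, 0.0, 1.0]] dict_keys(['K', 'view']) 0.9959608843537415
```

View pics/side.png

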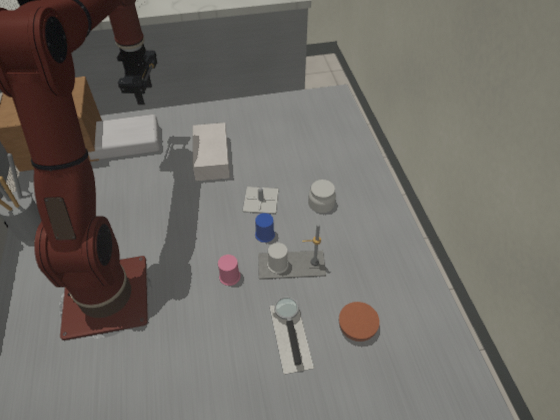

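View pics/top.png

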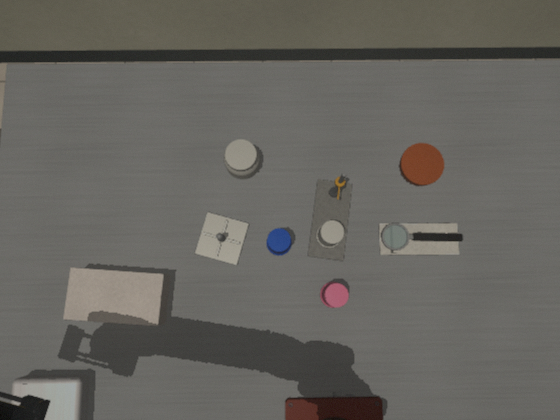

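Side view: the white beaker is at (278,258) on the grey plate, with look-alikes in pink at (229,270) and blue at (265,228). The lidded tub is at (322,195), the peg at (261,195), the collar at (316,241), and the lens at (287,309) with its handle running to (295,360). In the top view the white beaker is at (332,233), blue at (279,241), pink at (336,294), the peg at (222,238), the collar at (340,183), and the lens at (395,237) with its handle to (462,238). The one meant is the white beaker on the grey plate by the gauge post; the tub is wider and stands elsewhere.

```bash
cat > m.py <<'E'
from h import *
D={n:np.load(n+".npz") for n in("side","top")}
C={n:cloud(D[n]["d"],D[n]["K"],D[n]["T"]) for n in D}
def box(n,u0,u1,v0,v1):
    m=np.zeros((420,560),bool); m[v0:v1,u0:u1]=1; return m
def circ(n,m,lo,hi,name):
    P=C[n][m&(C[n][...,2]>lo)&(C[n][...,2]<hi)]
    if len(P)<5: print(n,name,len(P));return
    (x,y),r=cv2.minEnclosingCircle(P[:,:2].astype(np.float32))
    print(n,name,len(P),"circle",round(x,1),round(y,1),"r",round(r,1),"mean",P.mean(0).round(1),"z med/max",np.median(P[:,2]).round(1),P[:,2].max().round(1))
for n,b in(("side",(262,293,240,280)),("top",(315,350,215,250))): circ(n,box(n,*b),75,100,"beaker top")
for n,b in(("side",(240,285,180,215)),("top",(192,252,208,268))):
    m=box(n,*b); circ(n,m,35,80,"peg"); P=C[n][m&(C[n][...,2]>3)&(C[n][...,2]<18)]
    print("  base",cv2.minAreaRect(P[:,:2].astype(np.float32)))
for n,b in(("side",(300,325,220,270)),("top",(325,355,165,215))):
    m=box(n,*b); hsv=cv2.cvtColor(D[n]["p"],cv2.COLOR_BGR2HSV); g=m&(hsv[...,1]>110)&(hsv[...,0]>8)&(hsv[...,0]<32)&(hsv[...,2]>60)
    v,u=np.nonzero(g); print(n,"brass px",len(v),u.mean(),v.mean()); circ(n,g,90,200,"brass"); circ(n,m,180,215,"post top")
    print(np.c_[u,v,C[n][g].round(0)][::3].astype(int).tolist())
for n,b in(("side",(255,330,245,285)),("top",(300,360,172,265))):
    m=box(n,*b); P=C[n][m&(C[n][...,2]>4)&(C[n][...,2]<13)]; print(n,"plate",cv2.minAreaRect(P[:,:2].astype(np.float32)),np.median(P[:,2]))
for n,b in(("side",(265,310,290,375)),("top",(375,470,218,260))):
    m=box(n,*b); dk=m&(D[n]["p"].max(2)<45)&(C[n][...,2]>25); P=C[n][dk]
    print(n,"handle",len(P),P.mean(0),np.percentile(P[:,2],[5,50,95]),cv2.minAreaRect(P[:,:2].astype(np.float32)))
    circ(n,m&~dk,25,60,"lens+")
for n,b in(("side",(200,300,200,290)),):
    pass
s=D["side"]["p"][180:300,200:340]; t=D["top"]["p"][150:270,300:440]
cv2.imwrite("pics/crop.png",cv2.resize(np.vstack([s,t]),None,fx=2.4,fy=2.4,interpolation=cv2.INTER_CUBIC))
E
python3 m.py
```

```text
side beaker top 263 circle 507.5 -3.2 r 30.6 mean [504.7  -4.5  82.1] z med/max 82.0 89.7
top beaker top 442 circle 505.4 0.8 r 28.1 mean [505.6   1.3  82. ] z med/max 82.0 87.4
side peg 47 circle 503.3 207.0 r 65.1 mean [499.3 234.4  55.3] z med/max 53.8 77.7
  base ((508.58721923828125, 282.158203125), (154.25466918945312, 153.69667053222656), 78.43660736083984)
top peg 43 circle 501.2 268.5 r 7.9 mean [500.6 268.3  54.6] z med/max 55.8 64.0
  base ((505.67730712890625, 269.56219482421875), (149.3275146484375, 149.46975708007812), 89.2872314453125)
side brass px 26 316.11538461538464 240.53846153846155
side brass 26 circle 616.0 -19.5 r 10.9 mean [614.3 -22.3 126.9] z med/max 127.3 130.1
side post top 18 circle 615.8 -18.3 r 5.1 mean [615.3 -19.6 188.8] z med/max 190.5 194.3
[[314, 237, 611, -10, 128], [313, 239, 607, -17, 129], [320, 239, 626, -20, 128], [315, 240, 612, -20, 127], [314, 241, 608, -24, 129], [317, 241, 616, -25, 127], [314, 242, 608, -24, 124], [317, 242, 615, -30, 130], [316, 243, 612, -29, 124]]
top brass px 85 338.91764705882355 185.18823529411765
top brass 77 c
[... 988 characters left out ...]
355529785156, 219.5475616455078), 78.15605926513672) 7.721604259500964
top plate ((555.5203857421875, -7.220207214355469), (144.69122314453125, 222.90628051757812), 85.90422058105469) 7.261483375077887m.py:23: RuntimeWarning: Mean of empty slice.
  print(n,"handle",len(P),P.mean(0),np.percentile(P[:,2],[5,50,95]),cv2.minAreaRect(P[:,:2].astype(np.float32)))
  ret = um.true_divide(
Traceback (most recent call last):
  File "m.py", line 23, in <module>
    print(n,"handle",len(P),P.mean(0),np.percentile(P[:,2],[5,50,95]),cv2.minAreaRect(P[:,:2].astype(np.float32)))
                                      ~~~~~~~~~~~~~^^^^^^^^^^^^^^^^^^
IndexError: index -1 is out of bounds for axis 0 with size 0
```

```bash
python3 - <<'E'
s=open("m.py").read()
i=s.index('for n,b in(("side",(265,310')
j=s.index('for n,b in(("side",(200,300')
new='''
for n,b in(("side",(265,310,290,375)),("top",(375,470,218,260))):
    m=box(n,*b); z=C[n][...,2]; dk=m&(D[n]["p"].max(2)<60)
    cs=cv2.connectedComponentsWithStats(dk.astype(np.uint8)); k=1+np.argmax(cs[2][1:,4]); dk=cs[1]==k
    P=C[n][dk]; print(n,"handle",cs[2][k],P.mean(0).round(1),np.percentile(P[:,2],[5,50,95]).round(1))
    P=P[P[:,2]>36]; 
    if len(P)>9: print(cv2.minAreaRect(P[:,:2].astype(np.float32)),cv2.fitLine(P[:,:2].astype(np.float32),2,0,.01,.01).ravel())
    circ(n,m&~dk,31,55,"lens+")
'''
open("m.py","w").write(s[:i]+new+s[j:])
E
python3 m.py|tail -8
```

```text
side plate ((548.9951171875, -6.971893310546875), (142.25355529785156, 219.5475616455078), 78.15605926513672) 7.721604259500964
top plate ((555.5203857421875, -7.220207214355469), (144.69122314453125, 222.90628051757812), 85.90422058105469) 7.261483375077887
side handle [287 321  14  44 203] [ 496.2 -265.5   45.5] [42.2 45.3 49.5]
((495.24774169921875, -267.4198913574219), (118.2223892211914, 15.154891014099121), 88.4521255493164) [ 1.1636666e-02  9.9993229e-01  4.9616022e+02 -2.6547339e+02]
side lens+ 577 circle 492.5 -227.4 r 99.0 mean [ 495.6 -188.4   38.5] z med/max 37.8 50.2
top handle [413 233  49   8 333] [ 495.5 -260.6   49.5] [40.1 44.8 48.4]
((454.11553955078125, -92.52996826171875), (43.515804290771484, 466.4360046386719), 13.76004409790039) [ 1.2742846e-01 -9.9184775e-01  4.9483603e+02 -2.6115936e+02]
top lens+ 679 circle 491.3 -222.9 r 97.8 mean [ 496.9 -168.4   37.1] z med/max 36.9 48.3
```

View pics/crop.png

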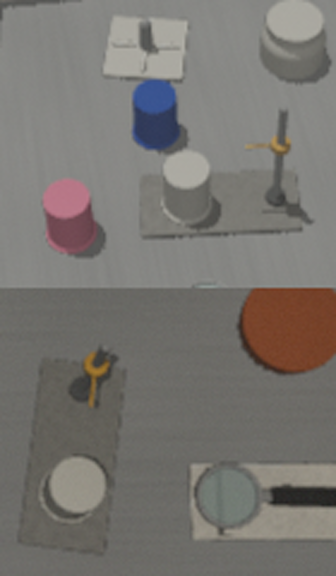

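The crop confirms it: the white lipped beaker on the grey plate, at (187,188) and (77,487) in the crop, is the target. Blue at (155,115) and pink at (70,217) are the look-alikes. The two views agree to about 4 mm: beaker (506,-1), top z 82; peg (500,268); collar z about 126; handle centre (495.5,-264) running along y. Moving over now to refine with the wrist camera.

Call:
move_arm --pt "0.55 -1 0.2 0 0 0.135 1" --pt "0.55 -1 0.2 0 0 0.135 1" --pt "0.55 -1 0.2 0 0 0.135 1" --pt "0.55 -1 0.2 0 0 0.135 1" --pt "0.55 -1 0.2 0 0 0.135 1" --pt "0.55 -1 0.2 0 0 0.135 1" --pt "0.55 -1 0.2 0 0 0.135 1" --pt "0.55 -1 0.2 0 0 0.135 1" --pt "0.55 -1 0.2 0 0 0.135 1" --pt "0.55 -1 0.2 0 0 0.135 1"

```text
t: 0.93
position: [341.5, 322.8, 283.5]
tool_rot: [0.012, 3.14, 0.002]
ft_force: [0.3, -0.4, 0.1]
grip_width: 86.7
finger_force: 0.0
```

```bash
python3 - <<'E'
from h import *
s=observe();print(s["t"],s["position"],R.from_rotvec(s["tool_rot"]).as_matrix().round(3).tolist(),s["joint_pos"].round(2))
p,d,K,T=snap("wrist");np.savez("w0",p=p,d=d,K=K,T=T);cv2.imwrite("pics/w0.png",p);print(T.round(2).tolist())
E
```

```text
0.9333 [341.47833988 322.80215485 283.54169936] [[-1.0, 0.007, 0.001], [0.007, 1.0, 0.001], [-0.001, 0.001, -1.0]] [-1.07 -0.07  0.21  1.8   0.02  1.42  0.7 ]
[[0.01, -0.97, -0.26, 270.31], [1.0, 0.01, 0.0, 322.03], [0.0, -0.26, 0.97, 445.56], [0.0, 0.0, 0.0, 1.0]]
```

View pics/w0.png

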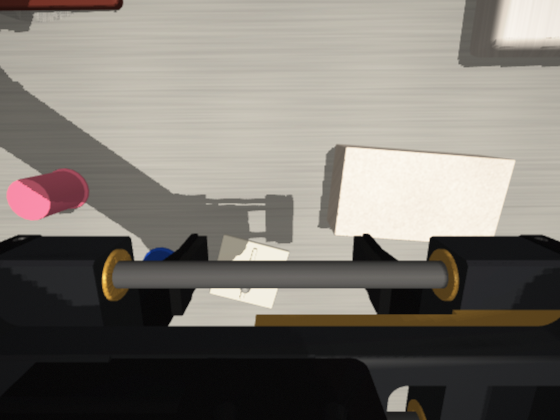

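The wrist view shows the drying peg at (247,287), blue at (160,258) and pink at (48,195). The gripper hides the lower half of the frame, so a view with the targets behind the tool will work better.

Call:
move_arm --pt "0.86 -0.6 0.16 0 0 0 1" --pt "0.86 -0.6 0.16 0 0 0 1" --pt "0.86 -0.6 0.16 0 0 0 1" --pt "0.86 -0.6 0.16 0 0 0 1" --pt "0.86 -0.6 0.16 0 0 0 1" --pt "0.86 -0.6 0.16 0 0 0 1" --pt "0.86 -0.6 0.16 0 0 0 1" --pt "0.86 -0.6 0.16 0 0 0 1" --pt "0.86 -0.6 0.16 0 0 0 1" --pt "0.86 -0.6 0.16 0 0 0 1"

```text
t: 1.82
position: [597.5, 147.0, 329.1]
tool_rot: [-0.002, -3.14, 0.002]
ft_force: [-0.6, 1.0, -0.0]
grip_width: 87.1
finger_force: 0.0
```

```bash
python3 - <<'E'
from h import *
s=observe();print(s["t"],s["position"],s["joint_pos"].round(2))
p,d,K,T=snap("wrist");np.savez("w1",p=p,d=d,K=K,T=T);cv2.imwrite("pics/w1.png",p);print(T.round(2).tolist(),K.tolist())
C=cloud(d,K,T)
def near(x,y,r,lo,hi,n):
    m=(np.hypot(C[...,0]-x,C[...,1]-y)<r)&(C[...,2]>lo)&(C[...,2]<hi); P=C[m]
    if len(P)<5: print(n,len(P)); return
    v,u=np.nonzero(m); (cx,cy),rr=cv2.minEnclosingCircle(P[:,:2].astype(np.float32))
    print(n,len(P),"px",u.mean().round(),v.mean().round(),"circ",round(cx,1),round(cy,1),round(rr,1),"mean",P.mean(0).round(1),"zmed",np.median(P[:,2]).round(1))
near(506,-1,40,76,95,"beaker top"); near(500,268,25,45,75,"peg"); near(500,268,25,55,75,"pegtip"); near(616,-17,40,110,145,"collar")
E
```

```text
1.8167 [597.50699273 146.98570628 329.10022831] [-0.73  0.25  0.52  1.4  -0.12  1.53  1.35]
[[0.0, -0.97, -0.26, 526.78], [1.0, 0.0, 0.0, 146.19], [-0.0, -0.26, 0.97, 491.31], [0.0, 0.0, 0.0, 1.0]] [[291.668058252859, 0.0, 279.91878715853136], [0.0, 291.668058252859, 206.95151517708237], [0.0, 0.0, 1.0]]
beaker top 1473 px 170.0 112.0 circ 504.0 -1.6 28.3 mean [503.9  -0.7  82.5] zmed 82.6
peg 123 px 364.0 110.0 circ 500.9 266.6 8.0 mean [501.3 265.1  56.6] zmed 58.0
pegtip 90 px 365.0 110.0 circ 501.2 266.8 7.5 mean [501.1 266.1  58.8] zmed 58.9
collar 346 px 155.0 195.0 circ 601.4 -15.6 25.3 mean [607.8 -13.8 126.7] zmed 126.6
```

View pics/w1.png

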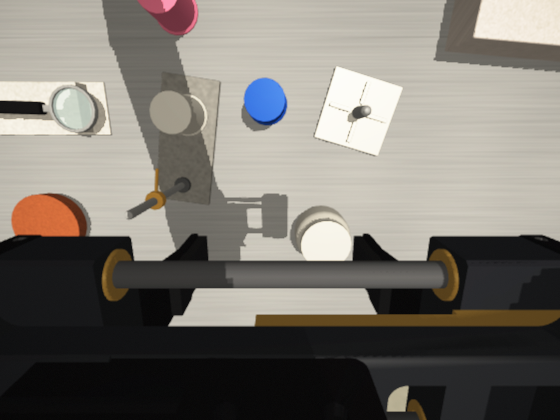

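The wrist view shows the beaker's closed end at (170,112), the peg at (365,110), the collar at (155,198) and the lens at (73,107). The wrist agrees with the fixed cameras to about 2–3 mm: beaker (505,-0.5), top 82.5 (should be 83); peg (501,267), top about 60. Now going for the beaker.

Call:
move_arm --pt "-0.306 -0.49 -0.35 0 0 0 1" --pt "-0.306 -0.49 -0.35 0 0 0 1" --pt "-0.306 -0.49 -0.35 0 0 0 1" --pt "-0.306 -0.49 -0.35 0 0 0 1" --pt "-0.306 -0.49 -0.35 0 0 0 1" --pt "-0.306 -0.49 -0.45 0 0 0 1" --pt "-0.306 -0.49 -0.55 0 0 0 1" --pt "-0.306 -0.49 -0.65 0 0 0 1" --pt "-0.306 -0.49 -0.75 0 0 0 1" --pt "-0.306 -0.49 -0.85 0 0 0 1" --pt "-0.306 -0.49 -0.968 0 0 0 1" --pt "-0.306 -0.49 -0.968 0 0 0 1"

```text
t: 2.87
position: [500.2, 1.5, 34.6]
tool_rot: [0.005, -3.132, 0.002]
ft_force: [-2.3, 0.5, 0.5]
grip_width: 87.2
finger_force: 0.0
```

```bash
python3 - <<'E'
from h import *
s=observe();print(s["t"],s["position"],s["ft_force"])
C0=None
a=snap("side")[0][190:310,200:350]; w=snap("wrist")[0]
cv2.imwrite("pics/g1.png",np.vstack([cv2.resize(a,(450,360),interpolation=2),cv2.resize(w,(450,240))[:230]]))
E
```

```text
2.8667 [500.20514546   1.50228405  34.58338068] [-2.27364315  0.54843383  0.48256477]
```

View pics/g1.png

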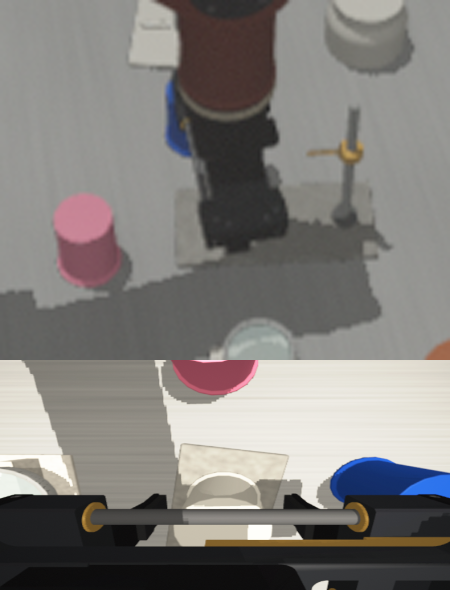

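The beaker sits between the fingers (crop about (220,490)), clear on both sides. Letting the arm settle, then closing.

Call:
move_arm --pt "0 0 0 0 0 0 1" --pt "0 0 0 0 0 0 1" --pt "0 0 0 0 0 0 0.5" --pt "0 0 0 0 0 0 0.5" --pt "0 0 0 0 0 0 0.5" --pt "0 0 0 0 0 0 0.5" --pt "0 0 0 0 0 0 0.5" --pt "0 0 0 0 0 0 0.5" --pt "0 0 0 0 0 0 0.5" --pt "0 0 0 0 0 0 0.5"

```text
t: 3.8
position: [505.1, -0.7, 40.2]
tool_rot: [-0.001, -3.142, -0.0]
ft_force: [-0.9, 0.1, 2.1]
grip_width: 55.8
finger_force: 30.0
```

Call:
move_arm --pt "0 0 0.03 0 0 0 0.5" --pt "0 0 0.08 0 0 0 0.5" --pt "0 0 0.15 0 0 0 0.5" --pt "0 0 0.22 0 0 0 0.5" --pt "0 0 0.29 0 0 0 0.5" --pt "0 0 0.36 0 0 0 0.5" --pt "0 0 0.4 0 0 0 0.5" --pt "0 0 0.4 0 0 0 0.5"

```text
t: 4.47
position: [506.6, -0.8, 163.2]
tool_rot: [0.002, 3.137, 0.002]
ft_force: [-0.3, 1.1, -0.5]
grip_width: 56.1
finger_force: 30.0
```

Call:
move_arm --pt "-0.002 0.05 0 0 0 0 0.5" --pt "-0.004 0.12 0 0 0 0 0.5" --pt "-0.005 0.22 0 0 0 0 0.5" --pt "-0.007 0.32 0 0 0 0 0.5" --pt "-0.008 0.42 0 0 0 0 0.5" --pt "-0.01 0.52 0 0 0 0 0.5" --pt "-0.011 0.62 0 0 0 0 0.5" --pt "-0.012 0.72 0 0 0 0 0.5" --pt "-0.013 0.8 0 0 0 0 0.5" --pt "-0.013 0.86 0 0 0 0 0.5" --pt "-0.013 0.892 0 0 0 0 0.5" --pt "-0.013 0.892 0 0 0 0 0.5"

```text
t: 5.47
position: [500.6, 268.5, 159.5]
tool_rot: [0.002, -3.141, 0.001]
ft_force: [-1.0, 0.1, -0.5]
grip_width: 56.2
finger_force: 30.0
```

```bash
python3 - <<'E'
from h import *
s=observe();print(s["t"],s["position"],s["ft_force"],s["grip_width"],s["joint_pos"].round(2))
I=[]
for n in("side","top"):
    p,d,K,T=snap(n); C=cloud(d,K,T)
    I.append(p)
    m=(np.hypot(C[...,0]-505,C[...,1])<25)&(C[...,2]>30)&(C[...,2]<70); P=C[m]
    if len(P)>3: v,u=np.nonzero(m); print(n,"egg",len(P),u.mean(),v.mean(),P.mean(0).round(1),P[:,2].max().round(1),cv2.minEnclosingCircle(P[:,:2].astype(np.float32)))
a=I[0][150:290,210:340];b=I[1][180:270,190:370]
cv2.imwrite("pics/g2.png",np.vstack([cv2.resize(a,(520,560//2*1),interpolation=2),cv2.resize(b,(520,260),interpolation=2)]))
E
```

```text
5.4667 [500.63645058 268.52536929 159.49981823] [-1.03919525  0.13670167 -0.54649808] 56.20787001337596 [-0.92  0.22  0.4   1.77 -0.09  1.18  1.08]
side egg 63 276.04761904761904 258.9047619047619 [501.6  -5.4  44.7] 54.1 ((501.849853515625, -2.6693968772888184), 13.001269340515137)
top egg 83 328.71084337349396 235.49397590361446 [501.8   3.5  46.6] 58.8 ((502.6109924316406, 2.7451274394989014), 12.375679969787598)
```

View pics/g2.png

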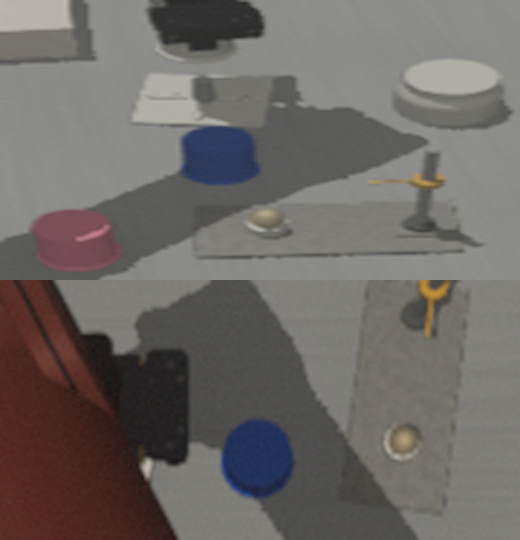

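The egg stands in its seat at (267,217) and (403,440) in the crop, about (502,0). The beaker is held above the drying stand. Lowering it over the peg, slowly and watching the force.

Call:
move_arm --pt "0 -0.003 -0.04 0 0 0 0.5" --pt "0 -0.003 -0.09 0 0 0 0.5" --pt "0 -0.003 -0.14 0 0 0 0.5" --pt "0 -0.003 -0.18 0 0 0 0.5" --pt "0 -0.003 -0.22 0 0 0 0.5" --pt "0 -0.003 -0.26 0 0 0 0.5" --pt "0 -0.003 -0.3 0 0 0 0.5" --pt "0 -0.003 -0.33 0 0 0 0.5" --pt "0 -0.003 -0.35 0 0 0 0.5" --pt "0 -0.003 -0.365 0 0 0 0.5" --pt "0 -0.003 -0.375 0 0 0 0.5" --pt "0 -0.003 -0.375 0 0 0 0.5"

```text
t: 6.57
position: [501.1, 265.9, 47.3]
tool_rot: [-0.001, -3.141, 0.001]
ft_force: [0.4, 0.6, -1.2]
grip_width: 55.7
finger_force: 30.0
```

Call:
move_arm --pt "0 0 -0.004 0 0 0 0.5" --pt "0 0 -0.006 0 0 0 0.5" --pt "0 0 -0.006 0 0 0 0.5" --pt "0 0 -0.006 0 0 0 0.5"

```text
t: 6.9
position: [501.4, 266.1, 46.2]
tool_rot: [0.001, 3.141, 0.001]
ft_force: [1.0, 0.3, -0.2]
grip_width: 55.9
finger_force: 30.0
```

Call:
move_arm --pt "0 0 -0.003 0 0 0 0.5" --pt "0 0 -0.003 0 0 0 0.5" --pt "0 0 -0.003 0 0 0 0.75" --pt "0 0 -0.003 0 0 0 0.8" --pt "0 0 -0.003 0 0 0 0.9" --pt "0 0 -0.003 0 0 0 1" --pt "0 0 -0.003 0 0 0 1" --pt "0 0 -0.003 0 0 0 1"

```text
t: 7.57
position: [501.2, 266.0, 44.9]
tool_rot: [-0.001, -3.142, 0.0]
ft_force: [-0.0, -0.4, -0.5]
grip_width: 84.4
finger_force: 0.0
```

Call:
move_arm --pt "0 0 0.05 0 0 0 1" --pt "0 0 0.15 0 0 0 1" --pt "0 0 0.28 0 0 0 1" --pt "0 0 0.41 0 0 0 1" --pt "0 0 0.54 0 0 0 1" --pt "0 0 0.67 0 0 0 1" --pt "0 0 0.8 0 0 0 1" --pt "0.1 0 0.8 0 0 0 1" --pt "0.2 0 0.8 0 0 0 1" --pt "0.25 0 0.8 0 0 0 1" --pt "0.25 0 0.8 0 0 0 1"

```text
t: 8.48
position: [578.6, 265.0, 284.2]
tool_rot: [0.004, 3.141, -0.003]
ft_force: [-0.4, -0.5, -0.3]
grip_width: 87.1
finger_force: 0.0
```

```bash
python3 - <<'E'
from h import *
s=observe();print(s["t"],s["position"],s["joint_pos"].round(2))
for n in("wrist","side"):
    p,d,K,T=snap(n); C=cloud(d,K,T)
    for z in((80,100),(5,20)):
        m=(np.hypot(C[...,0]-501,C[...,1]-267)<42)&(C[...,2]>z[0])&(C[...,2]<z[1]); P=C[m]
        if len(P)>3: v,u=np.nonzero(m);print(n,len(P),u.mean(),v.mean(),P.mean(0).round(1),cv2.minEnclosingCircle(P[:,:2].astype(np.float32)))
E
```

```text
8.4833 [578.6059204  264.98025112 284.19420066] [-0.85  0.3   0.45  1.42 -0.13  1.45  1.17]
wrist 1791 280.5254048017867 122.11781127861529 [500.4 264.6  87.8] ((500.7653503417969, 264.7640686035156), 27.84476661682129)
wrist 957 285.03866248693834 124.94670846394985 [503.  271.2   8.4] ((500.9978332519531, 266.9976501464844), 41.985931396484375)
side 195 259.7230769230769 184.37948717948717 [501.8 260.8  86.9] ((501.51898193359375, 262.2547912597656), 29.99361801147461)
side 140 259.8857142857143 202.37142857142857 [497.6 250.5  10.8] ((501.21429443359375, 266.59869384765625), 41.8560676574707)
```

The beaker is seated: its top is at 87.8 (expected 88), centred at (500.8,264.8) against the peg at (501,267). Next the lens, with the wrist turned −90°.

Call:
move_arm --pt "-0.13 -1 0.02 0 0 -0.393 1" --pt "-0.13 -1 0.02 0 0 -0.393 1" --pt "-0.13 -1 0.02 0 0 -0.393 1" --pt "-0.13 -1 0.02 0 0 -0.393 1" --pt "-0.13 -1 0.02 0 0 -0.393 1" --pt "-0.13 -1 0.02 0 0 -0.393 1" --pt "-0.13 -1 0.02 0 0 -0.393 1" --pt "-0.13 -1 0.02 0 0 -0.393 1" --pt "-0.13 -1 0.02 0 0 -0.393 1"

```text
t: 9.33
position: [535.9, -38.4, 291.7]
tool_rot: [1.213, 2.897, 0.002]
ft_force: [-0.1, 0.6, -0.1]
grip_width: 86.7
finger_force: 0.0
```

Call:
move_arm --pt "-0.14 -1 0 0 0 -0.392 1" --pt "-0.14 -1 0 0 0 -0.392 1" --pt "-0.14 -1 0 0 0 -0.392 1" --pt "-0.14 -1 0 0 0 -0.392 1" --pt "-0.14 -1 0 0 0 -0.392 1" --pt "-0.14 -1 0 0 0 -0.392 1" --pt "-0.14 -1 0 0 0 -0.392 1" --pt "-0.14 -1 0 0 0 -0.392 1" --pt "-0.14 -1 0 0 0 -0.392 1" --pt "-0.14 -1 0 0 0 -0.392 1" --pt "-0.14 -1 0 0 0 -0.392 1"

```text
t: 10.25
position: [496.2, -331.9, 290.6]
tool_rot: [-2.217, -2.224, -0.002]
ft_force: [-0.1, 0.5, -0.3]
grip_width: 87.0
finger_force: 0.0
```

```bash
python3 - <<'E'
from h import *
s=observe();print(s["t"],s["position"],s["joint_pos"].round(2),R.from_rotvec(s["tool_rot"]).as_matrix().round(3).tolist())
p,d,K,T=snap("wrist");np.savez("w2",p=p,d=d,K=K,T=T);cv2.imwrite("pics/w2.png",p);C=cloud(d,K,T)
m=(p.max(2)<60)&(C[...,2]>30)&(C[...,2]<60)&(abs(C[...,0]-495)<40)&(C[...,1]<-190)&(C[...,1]>-340);P=C[m];v,u=np.nonzero(m)
print("handle",len(P),u.mean(),v.mean(),P.mean(0).round(1),np.median(P[:,2]),cv2.minAreaRect(P[:,:2].astype(np.float32)),P[:,:2].min(0),P[:,:2].max(0))
m=(np.hypot(C[...,0]-495,C[...,1]+161)<48)&(C[...,2]>32)&(C[...,2]<50);P=C[m];v,u=np.nonzero(m)
print("lens",len(P),u.mean(),v.mean(),P.mean(0).round(1),cv2.minEnclosingCircle(P[:,:2].astype(np.float32)))
E
```

```text
10.25 [ 496.15309836 -331.86257477  290.63573775] [-0.26  0.28  0.97  1.53 -0.23  1.46  0.72] [[-0.003, 1.0, 0.0], [1.0, 0.003, 0.001], [0.001, 0.0, -1.0]]
handle 724 279.5925414364641 138.2472375690608 [ 495.1 -275.    45.5] 45.57791084169196 ((494.2663879394531, -265.0383605957031), (117.12199401855469, 16.103351593017578), 88.01126861572266) [ 484.58655236 -323.41297636] [ 503.6375387  -206.68726004]
lens 2514 280.8754972155927 48.53977724741448 [ 496.7 -162.3   37.7] ((495.268310546875, -168.024658203125), 40.752498626708984)
```

View pics/w2.png

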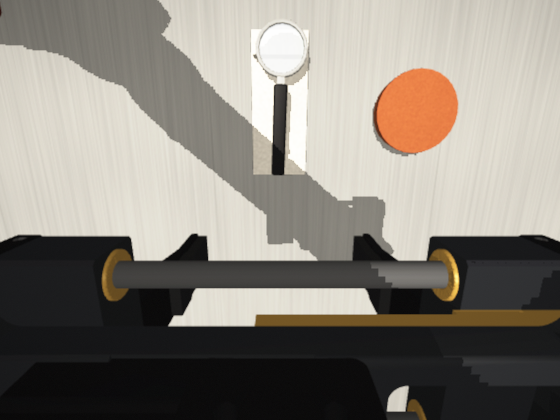

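The wrist view shows the handle from (281,85) to (278,173) and the lens at (281,48). The handle runs from y −323 to −207 with its top at 45.5, tilted about 2°. That puts the grip point near (494.5,−260,38), in agreement with both fixed cameras.

Call:
move_arm --pt "-0.002 0.12 -0.1 0 0 -0.015 1" --pt "-0.002 0.25 -0.2 0 0 -0.015 1" --pt "-0.002 0.25 -0.32 0 0 -0.015 1" --pt "-0.002 0.25 -0.44 0 0 -0.015 1" --pt "-0.002 0.25 -0.56 0 0 -0.015 1" --pt "-0.002 0.25 -0.67 0 0 -0.015 1" --pt "-0.002 0.25 -0.76 0 0 -0.015 1" --pt "-0.002 0.25 -0.83 0 0 -0.015 1" --pt "-0.002 0.25 -0.88 0 0 -0.015 1" --pt "-0.002 0.25 -0.9 0 0 -0.015 1" --pt "-0.002 0.25 -0.905 0 0 -0.015 1" --pt "-0.002 0.25 -0.905 0 0 -0.015 1"

```text
t: 11.3
position: [495.2, -258.1, 19.8]
tool_rot: [-2.253, -2.19, -0.001]
ft_force: [-0.2, -0.3, 0.5]
grip_width: 87.2
finger_force: 0.0
```

Call:
move_arm --pt "0 0 0 0 0 0 0.6" --pt "0 0 0 0 0 0 0.3" --pt "0 0 0 0 0 0 0.05" --pt "0 0 0 0 0 0 0.05" --pt "0 0 0 0 0 0 0.05" --pt "0 0 0 0 0 0 0.05" --pt "0 0 0 0 0 0 0.05" --pt "0 0 0 0 0 0 0.05" --pt "0 0 0 0 0 0 0.05" --pt "0 0 0 0 0 0 0.05" --pt "0 0 0 0 0 0 0.05" --pt "0 0 0 0 0 0 0.05"

```text
t: 12.3
position: [494.6, -259.0, 19.4]
tool_rot: [-2.255, -2.188, 0.0]
ft_force: [0.6, 0.5, -0.6]
grip_width: 17.8
finger_force: 30.0
```

Call:
move_arm --pt "0 0 0.02 0 0 0 0.05" --pt "0 0 0.06 0 0 0 0.05" --pt "0 0 0.12 0 0 0 0.05" --pt "0 0 0.19 0 0 0 0.05" --pt "0 0 0.25 0 0 0 0.05" --pt "0 0.03 0.29 0 0 0 0.05" --pt "0 0.08 0.305 0 0 0 0.05" --pt "0 0.15 0.305 0 0 0 0.05" --pt "0 0.22 0.305 0 0 0 0.05" --pt "0 0.28 0.305 0 0 0 0.05" --pt "0 0.3 0.305 0 0 0 0.05" --pt "0 0.3 0.305 0 0 0 0.05"

```text
t: 13.3
position: [495.0, -167.5, 111.6]
tool_rot: [-2.252, -2.191, -0.002]
ft_force: [-0.6, 0.5, -0.9]
grip_width: 17.7
finger_force: 30.0
```

```bash
cat > f.py <<'E'
from h import *
import sys
s=observe();print(s["t"],s["position"],s["grip_width"],s["finger_force"],s["ft_force"],R.from_rotvec(s["tool_rot"]).as_matrix()[:,1].round(3))
g=s["position"]
for n in("side","top","wrist"):
    p,d,K,T=snap(n); np.savez("f"+n,p=p,d=d,K=K,T=T); C=cloud(d,K,T)
    lx,ly=g[0]+3,g[1]+99
    m=(np.hypot(C[...,0]-lx,C[...,1]-ly)<46)&(C[...,1]>ly-32)&(C[...,2]>105)&(C[...,2]<150);P=C[m]
    if len(P)>20:
        v,u=np.nonzero(m);A=np.c_[P[:,:2]-P[:,:2].mean(0),np.ones(len(P))]; q=np.linalg.lstsq(A,P[:,2],rcond=None)[0]
        print(n,"lens",len(P),u.mean().round(),v.mean().round(),P.mean(0).round(1),"circ",cv2.minEnclosingCircle(P[:,:2].astype(np.float32)),"slope",q[:2].round(3),"zpct",np.percentile(P[:,2],[5,50,95]).round(1))
    m=(np.hypot(C[...,0]-503,C[...,1])<25)&(C[...,2]>35)&(C[...,2]<70);P=C[m]
    if len(P)>20: v,u=np.nonzero(m);print(n,"egg",len(P),u.mean(),v.mean(),P.mean(0).round(1),cv2.minEnclosingCircle(P[:,:2].astype(np.float32)))
    hsv=cv2.cvtColor(p,cv2.COLOR_BGR2HSV); m=(np.hypot(C[...,0]-600,C[...,1]+15)<45)&(C[...,2]>105)&(C[...,2]<150)&(hsv[...,1]>110)
    P=C[m]
    if len(P)>5:
        print(n,"brass",len(P),P.mean(0).round(1)); Q=P[P[:,0]<598]
        if len(Q): print("  pointer",len(Q),Q.mean(0).round(1),np.median(Q[:,2]).round(1))
    m=(np.hypot(C[...,0]-616,C[...,1]+15)<8)&(C[...,2]>175);P=C[m]
    if len(P): print(n,"post",len(P),P.mean(0).round(1),np.percentile(P[:,2],90).round(1))
E
python3 f.py
python3 - <<'E'
from h import *
a=np.load("fside.npz")["p"][210:310,240:340];b=np.load("fwrist.npz")["p"]
cv2.imwrite("pics/g3.png",np.hstack([cv2.resize(a,(380,380),interpolation=2),cv2.resize(b,(400,300)).copy() if 0 else cv2.copyMakeBorder(cv2.resize(b,(400,300)),0,80,0,0,0)]))
E
```

```text
13.3 [ 495.00130229 -167.50448705  111.64578925] 17.65030867425499 30.00017696991563 [-0.59274825  0.48866502 -0.9286859 ] [ 1.    -0.027  0.001]
side brass 29 [614.5 -22.8 126.9]
side post 19 [615.2 -19.4 186.5] 192.5
top lens 710 365.0 233.0 [498.  -68.8 129. ] circ ((498.1862487792969, -69.18092346191406), 34.047847747802734) slope [ 0.    -0.006] zpct [125.6 128.9 132.9]
top egg 81 328.6666666666667 235.34567901234567 [502.1   3.7  47. ] ((502.8306579589844, 2.794752597808838), 12.203240394592285)
top brass 75 [608.6 -13.5 126.2]
  pointer 13 [587.3 -10.7 122.5] 122.2
top post 23 [615.4 -14.4 188.8] 193.2
wrist lens 17076 279.0 63.0 [497.1 -71.9 129.4] circ ((497.0252380371094, -72.6633529663086), 33.88678741455078) slope [ 0.    -0.004] zpct [127.8 129.1 132.2]
```

View pics/g3.png

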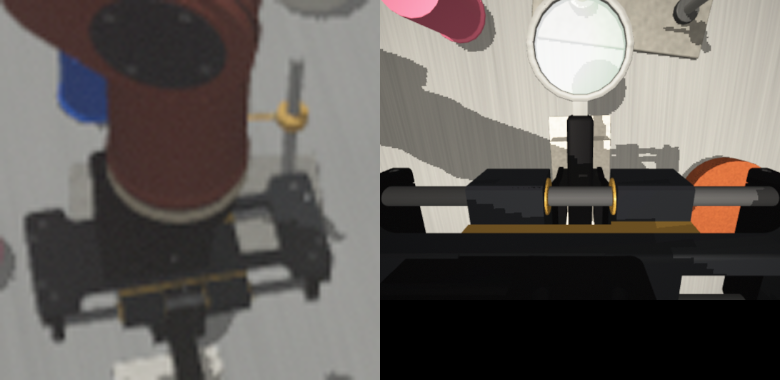

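The lens is held level (slope under 0.01) with its rim intact; in the right crop the lens is at (580,45). The collar's mid-height still needs separating into pointer and top face, using the earlier wrist view and the top view.

```bash
python3 - <<'E'
from h import *
for n in("w1","top","ftop","side","fside"):
    z=np.load(n+".npz");p,d,K,T=z["p"],z["d"],z["K"],z["T"];C=cloud(d,K,T)
    hsv=cv2.cvtColor(p,cv2.COLOR_BGR2HSV)
    m=(np.hypot(C[...,0]-600,C[...,1]+15)<45)&(C[...,2]>100)&(C[...,2]<150)&(hsv[...,1]>100)&(hsv[...,0]>8)&(hsv[...,0]<32)
    P=C[m];r=np.hypot(P[:,0]-615.5,P[:,1]+16)
    q=P[(r>16)&(r<42),2];t=P[r<=13.5,2]
    print(n,len(P),"pointer",len(q),np.median(q).round(1) if len(q) else "",q.mean().round(1) if len(q) else "","collar",len(t),np.percentile(t,[2,10,25,50,75,90,98]).round(1))
    post=C[(np.hypot(C[...,0]-615.5,C[...,1]+16)<7)&(C[...,2]>150),2]; print("  post",np.percentile(post,[50,90,97]).round(1) if len(post) else "")
# triangulate pointer line/collar centroid height: wrist w1 vs side, brass centroid rays
def ray(n,lo):
    z=np.load(n+".npz");p,K,T,d=z["p"],z["K"],z["T"],z["d"];C=cloud(d,K,T);hsv=cv2.cvtColor(p,cv2.COLOR_BGR2HSV)
    m=(np.hypot(C[...,0]-615.5,C[...,1]+16)<14)&(C[...,2]>105)&(C[...,2]<145)&(hsv[...,1]>90)&(hsv[...,0]>8)&(hsv[...,0]<32)
    v,u=np.nonzero(m);u,v=(u.min()+u.max())/2,(v.min()+v.max())/2
    r=T[:3,:3]@[(u-K[0,2])/K[0,0],-(v-K[1,2])/K[1,1],-1];return T[:3,3],r/np.linalg.norm(r),(u,v)
from itertools import combinations
for a,b in combinations(("w1","top","side"),2):
    o,r,x=ray(a,0);o2,r2,x2=ray(b,0);A=np.c_[r,-r2];k=np.linalg.lstsq(A,o2-o,rcond=None)[0];p1=o+k[0]*r;p2=o2+k[1]*r2
    print(a,b,x,x2,((p1+p2)/2).round(1),np.linalg.norm(p1-p2).round(1))
E
```

```text
w1 271 pointer 51 122.6 122.4 collar 213 [117.5 120.8 124.9 126.8 127.6 128.3 134.9]
  post [179.4 192.9 193.4]
top 80 pointer 15 123.1 122.6 collar 64 [119.2 122.8 125.  126.2 127.  128.5 136.2]
  post [184.  192.6 193. ]
ftop 80 pointer 14 122.5 122.5 collar 64 [120.8 124.1 125.7 126.5 127.7 130.3 138.1]
  post [184.1 192.8 193.9]
side 30 pointer 0   collar 25 [122.8 124.8 126.4 127.4 128.2 129.1 130.1]
  post [180.9 192.6 193.8]
fside 30 pointer 1 128.2 128.2 collar 27 [121.2 123.2 124.8 127.4 128.7 130.6 131.7]
  post [182.9 192.5 192.8]
w1 top (np.float64(155.0), np.float64(199.0)) (np.float64(339.5), np.float64(182.5)) [613.9 -15.5 125.5] 1.3
w1 side (np.float64(155.0), np.float64(199.0)) (np.float64(316.5), np.float64(240.0)) [615.6 -17.3 121.7] 2.9
top side (np.float64(339.5), np.float64(182.5)) (np.float64(316.5), np.float64(240.0)) [616.5 -16.3 120.5] 1.5
```

Collar top face is at 127 and pointer top at 122.6, so the mark is at about 121 mm. The lens middle is now at about 127.3. Moving the lens over the egg and down 6 mm.

Call:
move_arm --pt "0.005 0.03 -0.005 0 0 0 0.05" --pt "0.01 0.08 -0.01 0 0 0 0.05" --pt "0.015 0.14 -0.015 0 0 0 0.05" --pt "0.017 0.2 -0.018 0 0 0 0.05" --pt "0.017 0.235 -0.018 0 0 0 0.05" --pt "0.017 0.247 -0.018 0 0 0 0.05" --pt "0.017 0.247 -0.018 0 0 0 0.05" --pt "0.017 0.247 -0.018 0 0 0 0.05" --pt "0.017 0.247 -0.018 0 0 0 0.05" --pt "0.017 0.247 -0.018 0 0 0 0.05" --pt "0.017 0.247 -0.018 0 0 0 0.05" --pt "0.017 0.247 -0.018 0 0 0 0.05"

```text
t: 14.45
position: [499.6, -95.4, 105.6]
tool_rot: [2.255, 2.187, -0.0]
ft_force: [-0.9, 0.3, -0.2]
grip_width: 17.5
finger_force: 30.0
```

```bash
python3 f.py
python3 - <<'E'
from h import *
a=np.load("ftop.npz")["p"][160:270,190:400];b=np.load("fwrist.npz")["p"]
cv2.imwrite("pics/g4.png",np.vstack([cv2.resize(a,(560,293),interpolation=2),cv2.resize(b,(560,420))[:260]]))
for n in("fside","ftop"):
    z=np.load(n+".npz");C=cloud(z["d"],z["K"],z["T"]);m=(np.hypot(C[...,0]-501,C[...,1]-267)<42)&(C[...,2]>80)&(C[...,2]<100);P=C[m]
    if len(P)>3: print(n,"beaker",len(P),P.mean(0).round(1),P[:,2].std())
E
```

```text
14.45 [499.64006766 -95.43148158 105.56589395] 17.533674594791126 29.999904669821262 [-0.93053069  0.29010342 -0.23149524] [ 1.    -0.031 -0.   ]
side brass 8 [622.1 -23.  127. ]
side post 15 [615.3 -19.  187.6] 192.9
top lens 696 332.0 231.0 [503.    4.5 122.8] circ ((502.96917724609375, 4.323482513427734), 33.626590728759766) slope [ 0.005 -0.006] zpct [119.1 122.6 126.9]
top brass 77 [608.7 -13.5 125.8]
  pointer 13 [587.1 -10.6 123.3] 123.9
top post 23 [615.1 -14.5 189.2] 193.8
wrist lens 17482 279.0 64.0 [502.    2.1 123.5] circ ((501.9969482421875, 2.2419276237487793), 33.933937072753906) slope [-0.   -0.01] zpct [121.9 123.2 126.2]
wrist brass 2635 [605.9 -16.6 125.3]
  pointer 460 [585.9 -13.  123. ] 123.0
ftop beaker 455 [502.  266.8  87.1] 1.9053462933138017
```

View pics/g4.png

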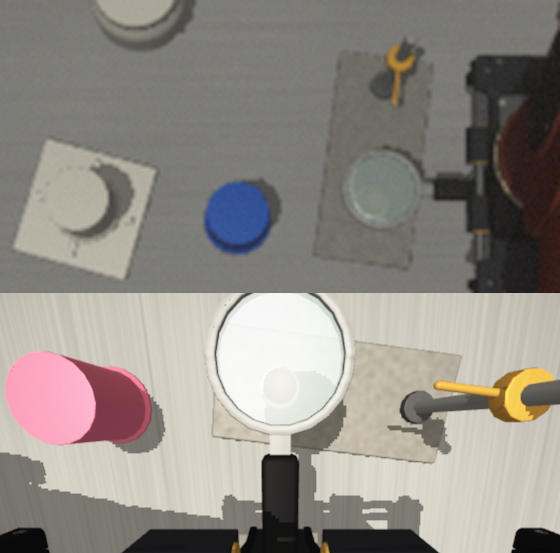

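The lens is centred over the egg, which shows through it at (280,387). The lens middle is at about 121.2 against the mark at about 121, and the beaker still stands on the ribs. A 2 mm correction in y, then settle and hand in.

Call:
move_arm --pt "0 -0.004 0 0 0 0 0.05" --pt "0 -0.007 0 0 0 0 0.05" --pt "0 -0.007 0 0 0 0 0.05" --pt "0 -0.007 0 0 0 0 0.05" --pt "0 -0.007 0 0 0 0 0.05" --pt "0 -0.007 0 0 0 0 0.05" --pt "0 -0.007 0 0 0 0 0.05" --pt "0 -0.007 0 0 0 0 0.05"

```text
t: 15.27
position: [499.6, -97.0, 105.5]
tool_rot: [-2.254, -2.188, 0.0]
ft_force: [0.5, 0.2, -1.4]
grip_width: 17.7
finger_force: 30.0
```

```bash
python3 -c "
from h import *
print(observe()['position'],robot.finish_job())"
```

```text
the job is handed in; nothing more can be done
[499.64966511 -96.99309358 105.54215409] None
```

I handed the job in at about 15 s, with no verdict returned: the beaker stands mouth down over the drying peg, and the gripper holds the lens level over the egg at the collar's height (about 121 mm).

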